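Sweep loose hose fittings into the catch tray

TASK

With the closed fingers, sweep the two hex nuts and the round collar along the worktop through the open front of the three-sided steel tray until all three lie flat and wholly inside it. Push them only, never lift them, and leave the standing hose connector, black stopper, measuring cylinder and brown bottle standing where they are.

Things in the scene. Friction and masses are not known exactly. Their poses are not given: they have to be found in the camera images.
- tray: Steel three-sided tray fixed to the worktop: back and side walls 20 mm high, 4 mm thick, open front, floor level with the worktop (no lip). Inside 110 mm deep (x), 180 wide (y). Origin: centre of the inside floor. Its x axis points from open front to back wall: mouth line at x = -55 mm, back wall at +55, side walls at y = +-90. A screw tab 3 mm thick sticks out 18 mm from each side wall.
- nut1: Loose steel hex nut lying flat, 36 mm across flats, 42 mm across corners, 20 mm high, with a 22 mm bore; 70 to 140 g. Origin: centre of its underside, z up. The nuts and collar start 115 to 170 mm in front of (-x from) the tray centre, one near its middle line, the others 115 to 150 mm to either side; which is where varies.
- nut2: A second loose hex nut, the same as nut1.
- collar: Loose round steel collar lying flat: plain ring 38 mm outside, 22 mm bore, 20 mm high, 70 to 140 g. Origin: centre of its underside, z up.
- connector: Bystander: steel hose connector standing upright on a round foot 28 mm across and 16 mm high, with a narrower stem up to 34 mm. Origin: centre of its underside. It stands farther from the tray than the nuts and collar, 190 to 205 mm in front of the tray's centre and about 70 mm to one side.
- stopper: Bystander: black conical rubber stopper standing on its small end, 33 mm across at the top, 26 mm at the foot, 32 mm high. Origin: centre of its underside. It stands in the same row as the connector, about 70 mm to the other side.
- cylinder: Bystander: glass measuring cylinder, 31 mm across, on a white round foot of 70 mm; 175 mm tall. Stands well to the left of the work. Origin: centre of its underside.
- bottle: Bystander: brown glass bottle with black cap, 60 mm across, 120 mm tall. Stands well to the right of the work. Origin: centre of its underside.
Things that resemble listed ones, but are neither listed nor needed, are in the scene too. There is more than one size of the tray; the one meant has the size given above.

How it is judged:
At the end, for the whole second after the job is handed in: Both nuts and the collar lie flat on the worktop (underside below 6 mm, tilt under 0.2 rad), at rest, inside the tray with their centres at least 18 mm behind its mouth line and between its walls; connector, stopper, cylinder and bottle stand upright within 20 mm of where they started (x of nut1 in the frame of tray between -0.037 and 0.055 m and y of nut1 in the frame of tray between -0.09 and 0.09 m and height (world z) of each of nut1, nut2, collar below 0.006 m and angle between each of nut1, nut2, collar, connector, stopper, cylinder, bottle's own z axis and vertical below 0.2 rad and linear speed of each of nut1, nut2, collar below 0.02 m/s and x of nut2 in the frame of tray between -0.037 and 0.055 m and y of nut2 in the frame of tray between -0.09 and 0.09 m and x of collar in the frame of tray between -0.037 and 0.055 m and y of collar in the frame of tray between -0.09 and 0.09 m and distance of each of connector, stopper, cylinder, bottle from where it was at the start of the episode below 0.02 m); the robot touches nothing.
It fails at once if a nut or the collar is lifted off the worktop (height (world z) of any of nut1, nut2, collar above 0.015 m).
It fails at once if a bystander is shoved (20 mm) or tipped (0.35 rad) (distance of any of connector, stopper, cylinder, bottle from where it was at the start of the episode above 0.02 m or angle between any of connector, stopper, cylinder, bottle's own z axis and vertical above 0.35 rad).
It also fails if it takes over 67 s, if anything falls off the work surface, if the arm or the gripper's body presses on something with over 40 N, if the wrist force passes 120 N, or if a joint passes its speed limit or range.

ROBOT

A 6-joint arm with a two-finger parallel gripper is mounted at the origin on the work surface. World frame = base frame: x ahead of the robot, y to its left, z up, the work surface at z = 0. Lengths are in m, angles in rad, forces in N, time in s.
With the tool pointing down it reaches from about 0.225 to 0.875 m from the base axis. Payload 3.4 kg.
Tool frame: the origin (TCP) lies midway between the tips of the shut fingers; the grasp point (between the pads) lies 19 mm behind it (manip.grasp_offset is the distance from the TCP to the grasp point, in m); x points along the fingers, y is the direction in which the jaws open and shut, and the axes are right-handed (so a half turn about x gives the same grasp; the last joint's range is limited). The gripper opens to 85 mm and grips with 20 to 120 N. Pads are 22 mm wide; open, the fingers measure 114 mm over their backs; the gripper's body (76 mm by 85 mm) begins 54 mm behind the grasp point. The pads swing forward as they close: fully open they stand 13 mm farther back than shut.
Start: joints at [1.14, 0.276, 1.505, -0, 1.361, -0.121], TCP at [0.175, 0.548, 0.231] pointing down, gripper open.
Joint ranges: [-2.89, 2.89], [-0.75, 2.08], [0.22, 2.7], [-1.18, 4.32], [0.11, 2.71], [-2.7, 2.7]. Speed limits (rad/s): [2.57, 2.57, 3.14, 3.14, 3.14, 3.14].

INTERFACE

Orientations are given as a unit quaternion [w, x, y, z].
In Python, from rig import manip gives the robot as it stands.
- The arm moves only by the shell command python3 -m creep 'ROWS' [OPENING] [FORCE]. ROWS is a JSON object of lists of equal length, an entry for each row: "delta_pos": the shift along the tool's x, y, z in cm, a list of three; "dr": the turn, a rotation vector about the tool's x, y, z in rad, a list of three. In form: {"delta_pos": [[dx, dy, dz], ...], "dr": [[rx, ry, rz], ...]}. A call has 1 to 10 rows; each row is the pose to reach, as a shift and turn from the pose commanded when the call began, along the tool's axes at that moment; what a row does not reach only later rows make up. A row lasts 1/10 s, in which the tool goes at most 50 mm and 8.59 degrees, less where a joint would pass 70% of its speed; a pose out of reach is approached as far as the arm can. A call with a gripper value outside its range is refused whole. OPENING is the opening, from -1 (shut) to 1 (fully open), set as the call begins (- or left out, the last holds). The fingers move at their own pace and stop on an object; FORCE is the grip in N (left out, the last holds). Time passes only in rows, so rows that repeat a pose let the fingers close. It gives the time, the measured TCP pose, the force and the opening at its end, in the units of the state.
- manip.get_state(): the state, without advancing time (a new reading comes with each control period).
- manip.get_image(name): name is "scene" or "top" or "wrist"; returns a dict with "pixels" (480x640x3 uint8, blue, green, red), "depth" (480x640 float32, m along the optical axis (not along the pixel's ray), 0 where there is no reading), "intrinsics" (3x3 intrinsics, pixels), "rvec" (rotation vector, rad) and "tvec" (3), from world to camera coordinates, as OpenCV has them. Camera axes: x right, y down, z forward; pixel columns grow to the right and rows downward; lengths in m; the calibration is good to about 2 mm. A picture is of the moment at which its call begins.
- manip.sign_off(): hands the job in, once; it reports no verdict.
The state is a dict: "clock": time; "qpos": joint angles; "qd": joint speeds; "effort": joint torques, N m; "position": TCP position; "ee_rot": TCP orientation; "contact_force": force on the tool from outside, world axes, zero at the start; "moment": the same for the moment, N m; "width": finger opening in m.
Only numpy, scipy, OpenCV 4.12 (cv2) and the standard library are available. Lean on these libraries where they do the work, as an engineer would, in place of code of your own. Each camera call takes 0.05 s, during which the arm holds its last target. There are 200 camera calls.

## Working session

There is one attempt and no reset: what is moved stays moved. The work goes in short steps, Python scripts to look and compute and a shell command to move; the robot and the scene stay as the last step left them, time stands still between calls to the robot, and variables do not carry over. Pictures are saved under pics/ and viewed, about 8 in all and at most 12, crops included, and the job is handed in when it is done.

```bash
ls; mkdir -p pics; python3 - <<'E'
from rig import manip
import cv2,pickle
d={n:manip.get_image(n) for n in("top","scene")}
pickle.dump(d,open("d.pkl","wb"))
for n in d: cv2.imwrite(f"pics/{n}0.png",d[n]["pixels"]); print(n,d[n]["intrinsics"],d[n]["rvec"],d[n]["tvec"])
print(manip.get_state())
E
```

```text
pics
top [[619.88926907   0.         323.14740028]
 [  0.         619.88926907 249.07688136]
 [  0.           0.           1.        ]] [ 2.1425462  -2.10543505  0.18459685] [0.01129505 0.57543017 1.39312145]
scene [[515.41290949   0.         318.95256191]
 [  0.         515.41290949 236.67316996]
 [  0.           0.           1.        ]] [ 2.21022562  0.9623921  -0.40542211] [-0.39162865 -0.27376679  1.44542998]
{'clock': 0.1, 'qpos': array([ 1.13999826e+00,  2.76501818e-01,  1.50600546e+00,  1.50707963e-05,
        1.36071424e+00, -1.20970911e-01]), 'qd': array([ 0.00055004, -0.00131323, -0.00310541, -0.00023559,  0.00028475,
        0.00022632]), 'effort': array([ 2.12064333e-03, -4.17702484e+01, -2.46403885e+01, -7.76730053e-05,
        5.83109184e-03, -5.84067919e-06]), 'position': array([0.17509746, 0.54719062, 0.23054372]), 'ee_rot': array([ 0.6984768 ,  0.10855121,  0.69880057, -0.1096566 ]), 'contact_force': array([ 0.47690334,  0.24669485, -0.02263426]), 'moment': array([-0.03850987,  0.0026766 ,  0.07301017]), 'width': 0.0856815642989739}
```

View pics/top0.png

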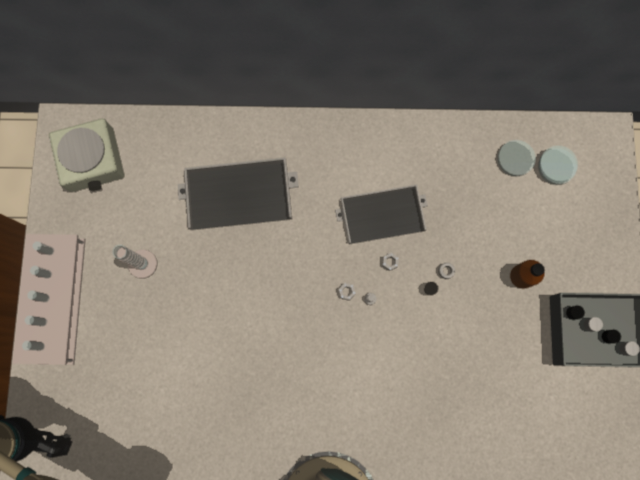

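View pics/scene0.png

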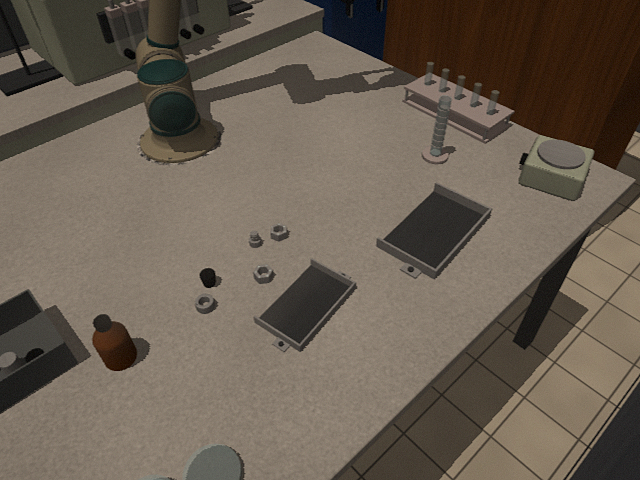

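The top view shows the small tray at about (382,215) and a larger one at (238,193). The nuts are at (390,262) and (346,291), the collar at (446,270), the connector at (370,298) and the stopper at (431,288). I'll measure them now.

```bash
cat > h.py <<'E'
import cv2,numpy as np
def ray(im,uv,z):
    R=cv2.Rodrigues(im["rvec"])[0]; c=-R.T@im["tvec"]
    p=cv2.undistortPoints(np.float64(uv).reshape(-1,1,2),im["intrinsics"],None)[:,0]
    d=np.c_[p,np.ones(len(p))]@R
    return c+d*((z-c[2])/d[:,2])[:,None]
def proj(im,P):
    return cv2.projectPoints(np.float64(P).reshape(-1,3),im["rvec"],im["tvec"],im["intrinsics"],None)[0][:,0]
def cents(im,boxes):
    """top-face centre (z given) of bits differing from worktop in boxes (u,v,half,z)"""
    px=im["pixels"]; out=[]
    R=cv2.Rodrigues(im["rvec"])[0]; c=-R.T@im["tvec"]
    v,u=np.mgrid[:480,:640]; uv=np.c_[u.ravel(),v.ravel()]
    p=cv2.undistortPoints(np.float64(uv).reshape(-1,1,2),im["intrinsics"],None)[:,0]
    W=(c+(np.c_[p,np.ones(len(p))]*im["depth"].reshape(-1,1))@R).reshape(480,640,3)
    return W
E
python3 - <<'E'
import pickle,cv2,numpy as np
from h import *
d=pickle.load(open("d.pkl","rb")); im=d["top"]; W=cents(im,None)
g=cv2.cvtColor(im["pixels"],cv2.COLOR_BGR2GRAY)
m=((g<75)).astype(np.uint8)
cs=cv2.findContours(m,cv2.RETR_EXTERNAL,cv2.CHAIN_APPROX_NONE)[0]
for c in cs:
    if 1500<cv2.contourArea(c)<9000:
        r=cv2.minAreaRect(ray(im,c[:,0],0.0)[:,:2].astype(np.float32)); print("dark",c[:,0].mean(0),r, cv2.contourArea(c))
print("table z",np.median(W[300:350,250:500,2]))
hm=((W[...,2]>0.010)&(im["depth"]>0)).astype(np.uint8); hm[:, :110]=0
n,l,s,ce=cv2.connectedComponentsWithStats(hm)
for i in range(1,n):
    if 30<s[i,4]<9000 and 120<ce[i][1]<400:
        P=W[l==i]; zt=np.percentile(P[:,2],95); T=P[P[:,2]>zt-0.006]
        print(ce[i].round(),s[i,4],"z",zt.round(4),"cen",((T.min(0)+T.max(0))/2).round(4),"mean",T.mean(0).round(4),"ext",(T.max(0)-T.min(0)).round(3))
big=cv2.resize(im["pixels"][170:320,320:480],None,fx=5,fy=4*1,interpolation=cv2.INTER_CUBIC) if 0 else cv2.resize(im["pixels"][170:320,320:480],None,fx=4,fy=4,interpolation=cv2.INTER_CUBIC)
cv2.imwrite("pics/crop0.png",big)
E
```

```text
dark [ 17.66384181 369.4759887 ] ((0.3535597324371338, 0.6974843740463257), (0.6319777369499207, 0.1647523194551468), 6.377950668334961) 5286.0
dark [383.29955947 214.56828194] ((0.6732001900672913, -0.12354947626590729), (0.110590860247612, 0.17805011570453644), 11.114023208618164) 3098.5
dark [237.41042345 194.63517915] ((0.718616247177124, 0.234499990940094), (0.1498185098171234, 0.23990577459335327), 7.205954551696777) 5526.5
table z -0.0005601428394645946
[115. 159.] 492 z 0.0702 cen [0.7876 0.5245 0.0698] mean [0.7778 0.5255 0.0682] ext [0.078 0.021 0.011]
[517. 158.] 914 z 0.0196 cen [ 0.8177 -0.4498  0.0184] mean [ 0.8174 -0.4491  0.0164] ext [0.091 0.088 0.01 ]
[558. 165.] 1163 z 0.0331 cen [ 0.8    -0.5456  0.0334] mean [ 0.7995 -0.5453  0.03  ] ext [0.089 0.09  0.013]
[232. 178.] 763 z 0.0305 cen [0.7174 0.232  0.0296] mean [0.7507 0.2345 0.0276] ext [0.173 0.264 0.01 ]
[383. 203.] 388 z 0.024 cen [ 0.6701 -0.1216  0.0234] mean [ 0.6953 -0.1174  0.021 ] ext [0.146 0.205 0.011]
[133. 259.] 640 z 0.1739 cen [0.5397 0.4546 0.1739] mean [0.54   0.4546 0.1732] ext [0.03  0.031 
[... 517 characters left out ...]
0.2329  0.0331] ext [0.031 0.03  0.008]
[370. 299.] 110 z 0.0365 cen [ 0.4657 -0.0909  0.0345] mean [ 0.4651 -0.0914  0.0341] ext [0.017 0.016 0.007]
[575. 324.] 1314 z 0.0725 cen [ 0.3994 -0.6055  0.0716] mean [ 0.4044 -0.5739  0.07  ] ext [0.164 0.181 0.01 ]
[576. 313.] 198 z 0.0381 cen [ 0.4393 -0.5685  0.0368] mean [ 0.44   -0.5688  0.0351] ext [0.03  0.03  0.009]
[594. 325.] 207 z 0.0383 cen [ 0.4123 -0.6087  0.0369] mean [ 0.4127 -0.6088  0.0352] ext [0.03  0.032 0.009]
[612. 337.] 217 z 0.0375 cen [ 0.3858 -0.6474  0.0369] mean [ 0.3866 -0.648   0.035 ] ext [0.03  0.033 0.011]
[630. 349.] 221 z 0.0376 cen [ 0.3593 -0.6891  0.037 ] mean [ 0.3592 -0.6893  0.0346] ext [0.03  0.033 0.011]
```

View pics/crop0.png

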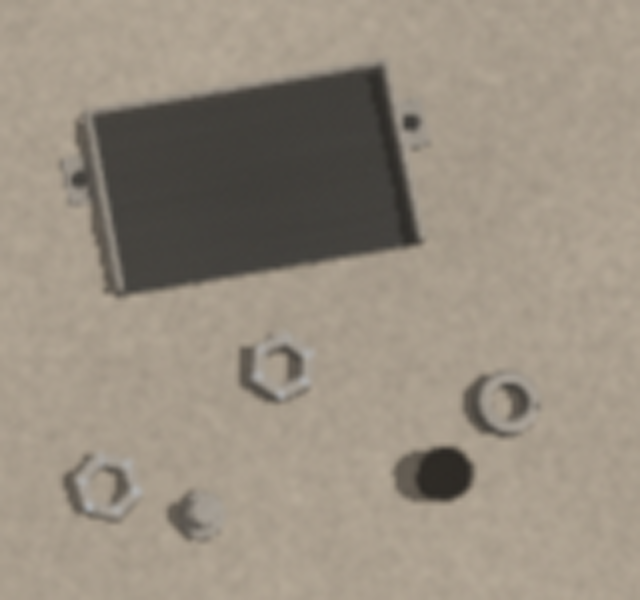

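The small tray measures 110.6 x 178 mm, which matches the size given. Its centre is (0.673, -0.1235), yaw 11.1 deg, with the open front facing the robot. The object heights and sizes also agree. I'll write a status helper and make the first move.

```bash
cat > s.py <<'E'
import sys,cv2,numpy as np
from rig import manip
from h import *
from scipy.spatial.transform import Rotation as Ro
C=np.array([.6732,-.1235]);a=.194
A=np.array([[np.cos(a),np.sin(a)],[-np.sin(a),np.cos(a)]])
def tf(p): return A@(np.asarray(p)[:2]-C)*1e3
s=manip.get_state(); R=Ro.from_quat(np.roll(s["ee_rot"],-1)).as_matrix()
print("t%.1f TCP tray mm"%s["clock"],tf(s["position"]).round(1),"z",(s["position"][2]*1e3).round(1),"yaw rel tray",round(np.arctan2(R[1,2],R[0,2])-a,3),"down",R[:,0].round(3),"F",s["contact_force"].round(1),"w",s["width"].round(3),"q",s["qpos"].round(2))
if len(sys.argv)>1:
    im=manip.get_image("top"); W=cents(im,None)
    if len(sys.argv)>2: cv2.imwrite("pics/"+sys.argv[2],cv2.resize(im["pixels"][150:330,310:490],None,fx=3.3,fy=3.3,interpolation=cv2.INTER_CUBIC))
    P=W-0; T=(P[...,:2]-C)@A.T
    hm=(P[...,2]>.010)&(im["depth"]>0)&(np.abs(T[...,1])<.18)&(T[...,0]>-.26)&(T[...,0]<.1)
    # cut out tray walls
    hm&=~((T[...,0]>-.062)&((np.abs(T[...,1])>.085)|(T[...,0]>.048)))
    n,l,st,ce=cv2.connectedComponentsWithStats(hm.astype(np.uint8))
    for i in range(1,n):
        if st[i,4]>50:
            Z=P[l==i][:,2]; zt=np.percentile(Z,95); t=T[l==i][Z>zt-.006]*1e3
            print(ce[i].round(),st[i,4],"z",(zt*1e3).round(1),"tray",((t.min(0)+t.max(0))/2).round(1),"mean",t.mean(0).round(1),"ext",(np.ptp(t,axis=0)).round(0))
E
python3 -m creep '{"delta_pos":[[2,-10,8],[4,-20,18],[6,-28,26],[8,-34,32],[10,-40,38],[11,-45,43],[12,-50,47],[12,-56,52.7],[12,-56,52.7],[12,-56,52.7]],"dr":[[-0.1,0,0],[-0.2,0,0],[-0.3,0,0],[-0.4,0,0],[-0.5,0,0],[-0.505,0,0],[-0.505,0,0],[-0.505,0,0],[-0.505,0,0],[-0.505,0,0]]}' -1 
python3 s.py
```

```text
clock: 1.1
position: [0.3872, 0.1002, 0.1507]
ee_rot: [0.704, -0.069, 0.704, 0.069]
contact_force: [1.6, 0.4, 0.3]
width: 0.0Traceback (most recent call last):
  File "s.py", line 9, in <module>
    print("t%.1f TCP tray mm"%s["clock"],tf(s["position"]).round(1),"z",(s["position"][2]*1e3).round(1),"yaw rel tray",round(np.arctan2(R[1,2],R[0,2])-a,3),"down",R[:,0].round(3),"F",s["contact_force"].round(1),"w",s["width"].round(3),"q",s["qpos"].round(2))
                                                                                                                                                                                                                       ^^^^^^^^^^^^^^^^
AttributeError: 'float' object has no attribute 'round'
```

```bash
sed -i 's/s\["width"\].round(3)/round(float(s["width"]),3)/' s.py
python3 -m creep '{"delta_pos":[[0,-5,1],[0,-10,2],[0,-14,3],[0,-18,4],[0,-22,5],[0,-25,6],[0,-26.7,6.7],[0,-26.7,6.7],[0,-26.7,6.7]],"dr":[[0,0,0],[0,0,0],[0,0,0],[0,0,0],[0,0,0],[0,0,0],[0,0,0],[0,0,0],[0,0,0]]}'
python3 s.py 1
```

```text
clock: 2.0
position: [0.5035, -0.1457, 0.1505]
ee_rot: [0.703, -0.068, 0.704, 0.07]
contact_force: [0.7, -0.1, -0.5]
width: -0.0003
t2.0 TCP tray mm [-170.8   10.9] z 150.5 yaw rel tray 0.001 down [-0.002  0.002 -1.   ] F [ 0.7 -0.1 -0.5] w -0.0 q [-0.42  0.26  1.74  0.    1.14 -2.18]
[420. 254.] 6052 z 571.7 tray [-236.   119.8] mean [-240.   118.7] ext [48. 43.]
[347. 292.] 146 z 25.2 tray [-172.3  122.2] mean [-172.1  122.4] ext [37. 35.]
```

```bash
python3 -m creep '{"delta_pos":[[4,-0.3,0],[8,-0.3,0],[11,-0.3,0],[13,-0.3,0],[14,-0.3,0],[14.4,-0.3,0],[14.4,-0.3,0]],"dr":[[0,0,0],[0,0,0],[0,0,0],[0,0,0],[0,0,0],[0,0,0],[0,0,0]]}'
python3 s.py
python3 -m creep '{"delta_pos":[[0,0,0.8],[0,0,1.6],[0,0,2.4],[0,0,3.2],[0,0,4.0],[0,0,4.8],[0,0,5.6],[0,0,6.4],[0,0,6.4]],"dr":[[0,0,0],[0,0,0],[0,0,0],[0,0,0],[0,0,0],[0,0,0],[0,0,0],[0,0,0],[0,0,0]]}'
python3 s.py 1 push1.png
```

```text
clock: 2.75
position: [0.5051, -0.1492, 0.0074]
ee_rot: [0.704, -0.069, 0.704, 0.069]
contact_force: [0.4, 0.3, 0.2]
width: 0.0003
t2.8 TCP tray mm [-169.9    7.2] z 7.4 yaw rel tray 0.002 down [ 0.  0. -1.] F [0.4 0.3 0.2] w 0.0 q [-0.42  0.43  1.91  0.    0.8  -2.19]
clock: 3.65
position: [0.5694, -0.1374, 0.007]
ee_rot: [0.704, -0.069, 0.703, 0.069]
contact_force: [-0.1, -0.2, -0.3]
width: 0.0001
t3.6 TCP tray mm [-104.5    6.4] z 7.0 yaw rel tray 0.002 down [ 0.002 -0.    -1.   ] F [-0.1 -0.2 -0.3] w 0.0 q [-0.36  0.5   1.78  0.    0.86 -2.12]
[397. 254.] 7333 z 606.2 tray [-250.3  118.3] mean [-252.1  118.2] ext [19. 74.]
[447. 271.] 148 z 23.5 tray [-164.9 -119.6] mean [-165.4 -119.7] ext [36. 36.]
```

View pics/push1.png

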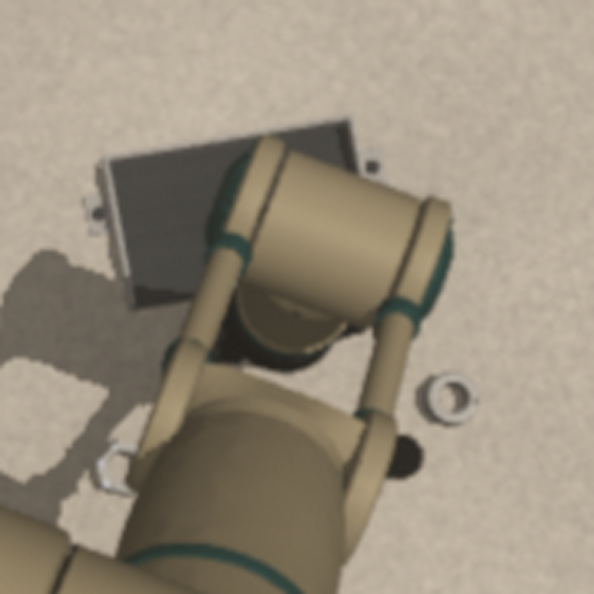

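The arm blocks the top view of the pushed nut, while the collar at about (448,398) and the stopper haven't moved. I'll finish this push and check it in the scene view.

```bash
python3 -m creep '{"delta_pos":[[0,0,1],[0,0,2],[0,0,3],[0,0,4],[0,0,5],[0,0,6],[0,0,7],[0,0,8],[0,0,9],[0,0,9.2]],"dr":[[0,0,0],[0,0,0],[0,0,0],[0,0,0],[0,0,0],[0,0,0],[0,0,0],[0,0,0],[0,0,0],[0,0,0]]}'
python3 - <<'E'
from rig import manip; import cv2
im=manip.get_image("scene")["pixels"]; cv2.imwrite("pics/sc1.png",cv2.resize(im[180:360,160:400],None,fx=3,fy=3))
E
python3 s.py
```

```text
clock: 4.7
position: [0.6598, -0.1193, 0.007]
ee_rot: [0.704, -0.069, 0.703, 0.069]
contact_force: [-0.3, 0.3, 1.0]
width: 0.0002
t4.8 TCP tray mm [-12.9   6.7] z 6.9 yaw rel tray 0.002 down [ 0.001 -0.    -1.   ] F [ 0.4  0.7 -0.3] w 0.0 q [-0.28  0.59  1.58  0.    0.97 -2.05]
```

View pics/sc1.png

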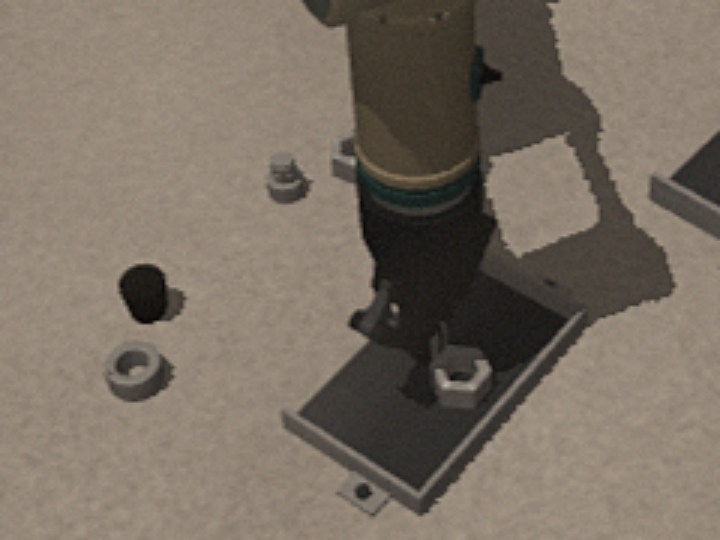

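The scene view shows the nut lying flat inside the tray, ahead of the fingers at about (462,375) in the crop. Next I'll raise the tool, cross over to the collar and turn for a diagonal push along the tool y axis.

```bash
python3 -m creep '{"delta_pos":[[0,0,-1],[-3,0,-1.5],[-7,-1,-3],[-8,-5,-7],[-8,-9,-11],[-8,-13,-15],[-8,-15.8,-18.7],[-8,-15.8,-18.7],[-8,-15.8,-18.7],[-8,-15.8,-18.7]],"dr":[[0,0,0],[0,0,0],[0.14,0,0],[0.28,0,0],[0.42,0,0],[0.56,0,0],[0.7,0,0],[0.84,0,0],[0.873,0,0],[0.873,0,0]]}'
python3 s.py
```

```text
clock: 5.75
position: [0.5033, -0.3111, 0.087]
ee_rot: [0.666, 0.236, 0.667, -0.236]
contact_force: [0.2, -0.6, 0.2]
width: 0.0002
t5.8 TCP tray mm [-202.9 -151.4] z 87.0 yaw rel tray -0.874 down [-0.001  0.001 -1.   ] F [ 0.2 -0.6  0.2] w 0.0 q [-0.67  0.41  1.68  0.    1.05 -1.56]
```

```bash
python3 -m creep '{"delta_pos":[[4,0,0],[7,0,0],[8,0,0],[8,0,0],[8,1,0],[8,2,0],[8,3,0],[8,3.8,0],[8,4.6,0],[8,5.4,0]],"dr":[[0,0,0],[0,0,0],[0,0,0],[0,0,0],[0,0,0],[0,0,0],[0,0,0],[0,0,0],[0,0,0],[0,0,0]]}'
python3 -m creep '{"delta_pos":[[0,0.8,0],[0,1.6,0],[0,2.4,0],[0,3.2,0],[0,4,0],[0,4.8,0],[0,5.6,0],[0,6.2,0],[0,6.6,0],[0,6.6,0]],"dr":[[0,0,0],[0,0,0],[0,0,0],[0,0,0],[0,0,0],[0,0,0],[0,0,0],[0,0,0],[0,0,0],[0,0,0]]}'
python3 s.py
python3 - <<'E'
from rig import manip; import cv2
im=manip.get_image("scene")["pixels"]; cv2.imwrite("pics/sc2.png",cv2.resize(im[180:360,160:400],None,fx=3,fy=3))
E
```

```text
clock: 6.75
position: [0.5397, -0.2681, 0.0073]
ee_rot: [0.667, 0.235, 0.667, -0.235]
contact_force: [-0.2, -1.4, 1.1]
width: -0.0002
clock: 7.75
position: [0.5808, -0.2168, 0.0069]
ee_rot: [0.667, 0.235, 0.667, -0.235]
contact_force: [-0.4, -0.1, 1.5]
width: -0.0002
t7.8 TCP tray mm [-108.6  -73.7] z 6.9 yaw rel tray -0.871 down [ 0.  0. -1.] F [-0.4 -0.1  1.5] w -0.0 q [-0.47  0.54  1.7   0.    0.91 -1.36]
```

View pics/sc2.png

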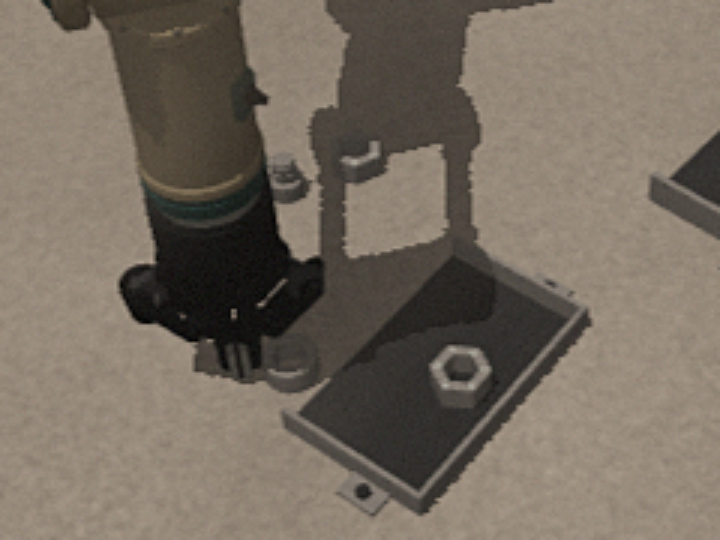

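The collar is now just in front of the mouth, at about (291,366) in the crop. I'll lift, turn square to the tray, stop behind the collar and measure it in the scene view.

```bash
python3 -m creep '{"delta_pos":[[0,-1,0],[-3,-1,0],[-6,-1,-1],[-8,-1,-2.5],[-8,-0.9,-3.5],[-8,-0.9,-3.5],[-8,-0.9,-3.5]],"dr":[[0,0,0],[0.1,0,0],[0.24,0,0],[0.38,0,0],[0.52,0,0],[0.66,0,0],[0.7,0,0]]}'
cat > sc.py <<'E'
import sys
from s import *
im=manip.get_image("scene"); W=cents(im,None); T=((W[...,:2]-C)@A.T)*1e3; Z=W[...,2]*1e3
g=cv2.cvtColor(im["pixels"],cv2.COLOR_BGR2GRAY)
hm=(Z>13)&(Z<45)&(im["depth"]>0)&(abs(T[...,1])<160)&(T[...,0]>-240)&(T[...,0]<46)&~((T[...,0]>-62)&(abs(T[...,1])>84))
n,l,st,ce=cv2.connectedComponentsWithStats(hm.astype(np.uint8))
for i in range(1,n):
    if st[i,4]>40:
        z=Z[l==i]; zt=np.percentile(z,95); t=T[l==i][z>zt-5]
        print("scene",ce[i].round(),st[i,4],"z",zt.round(1),"tray",((t.min(0)+t.max(0))/2).round(1),"ext",np.ptp(t,axis=0).round(0))
if len(sys.argv)>1 : cv2.imwrite("pics/"+sys.argv[1],cv2.resize(im["pixels"][180:360,160:400],None,fx=3,fy=3))
E
python3 sc.py
```

```text
clock: 8.5
position: [0.5466, -0.203, 0.0875]
ee_rot: [0.545, 0.45, 0.545, -0.451]
contact_force: [0.2, -0.1, 0.4]
width: -0.0003
t8.5 TCP tray mm [-139.6  -53.6] z 87.5 yaw rel tray -1.576 down [ 0. -0. -1.] F [ 0.2 -0.1  0.4] w -0.0 q [-0.47  0.4   1.7  -0.    1.04 -0.66]
scene [277. 229.] 145 z 21.8 tray [-171.9  122. ] ext [42. 38.]
scene [255. 237.] 103 z 35.8 tray [-196.6   69.6] ext [18. 19.]
scene [207. 276.] 219 z 33.8 tray [-201.1  -73.4] ext [32. 32.]
scene [256. 299.] 194 z 21.8 tray [-83.3 -55.1] ext [37. 36.]
scene [313. 303.] 213 z 21.8 tray [15.9  1.7] ext [37. 40.]
```

```bash
python3 -m creep '{"delta_pos":[[4,0,0.15],[7,0,0.15],[8,0,0.15],[8,0,0.15],[8,1.4,0.15],[8,2.4,0.15],[8,3.4,0.15],[8,4.4,0.15],[8,5.4,0.15],[8,6.4,0.15]],"dr":[[0,0,0],[0,0,0],[0,0,0],[0,0,0],[0,0,0],[0,0,0],[0,0,0],[0,0,0],[0,0,0],[0,0,0]]}'
python3 -m creep '{"delta_pos":[[0,1,0],[0,2,0],[0,3,0],[0,4,0],[0,5,0],[0,5.8,0],[0,6.3,0],[0,6.5,0],[0,6.5,0],[0,5,0]],"dr":[[0,0,0],[0,0,0],[0,0,0],[0,0,0],[0,0,0],[0,0,0],[0,0,0],[0,0,0],[0,0,0],[0,0,0]]}'
python3 sc.py
```

```text
clock: 9.55
position: [0.6117, -0.1913, 0.0072]
ee_rot: [0.546, 0.449, 0.546, -0.449]
contact_force: [-0.2, -0.1, 0.2]
width: 0.0001
clock: 10.55
position: [0.6613, -0.182, 0.0071]
ee_rot: [0.547, 0.45, 0.545, -0.449]
contact_force: [-0.8, -0.3, -0.0]
width: 0.0
t10.6 TCP tray mm [-23.  -55.1] z 7.1 yaw rel tray -1.571 down [ 0.003 -0.    -1.   ] F [-0.8 -0.3 -0. ] w 0.0 q [-0.37  0.61  1.54  0.    0.99 -0.56]
scene [207. 276.] 214 z 33.9 tray [-200.   -73.3] ext [33. 32.]
scene [313. 304.] 198 z 22.0 tray [15.6  3.4] ext [37. 40.]
scene [277. 314.] 109 z 41.7 tray [-20.1 -63.8] ext [20.  8.]
scene [298. 324.] 219 z 21.5 tray [ 21.5 -52. ] ext [38. 37.]
```

The scene view puts the collar at about (21,-52) mm in the tray frame, so it's inside. Next is the left nut.

```bash
python3 -m creep '{"delta_pos":[[-3,-1,0],[-7,-2,0],[-8,-5,-4],[-8,-9,-8],[-8,-12,-12],[-8,-15,-16],[-8,-18.8,-20.8],[-8,-18.8,-20.8],[-8,-18.8,-20.8],[-8,-18.8,-20.8]],"dr":[[0,0,0],[-0.1,0,0],[-0.24,0,0],[-0.38,0,0],[-0.52,0,0],[-0.66,0,0],[-0.8,0,0],[-0.904,0,0],[-0.904,0,0],[-0.904,0,0]]}'
python3 sc.py
```

```text
clock: 11.6
position: [0.4364, -0.0142, 0.0876]
ee_rot: [0.688, 0.166, 0.686, -0.166]
contact_force: [0.4, -0.7, -0.0]
width: -0.0001
t11.6 TCP tray mm [-211.3  152.9] z 87.6 yaw rel tray -0.669 down [ 0.003 -0.001 -1.   ] F [ 0.4 -0.7 -0. ] w -0.0 q [-0.19  0.21  2.01 -0.    0.92 -1.29]
scene [278. 230.] 151 z 22.3 tray [-172.3  121.8] ext [42. 36.]
scene [254. 237.] 125 z 34.3 tray [-197.3   69.5] ext [20. 19.]
scene [207. 276.] 216 z 34.1 tray [-200.4  -72.4] ext [33. 32.]
scene [313. 303.] 211 z 21.6 tray [15.9  2.8] ext [36. 39.]
scene [299. 324.] 219 z 22.1 tray [ 22.2 -52.4] ext [38. 38.]
```

```bash
python3 -m creep '{"delta_pos":[[4,0,0],[7,0,0],[8,0,0],[8,0,0],[8,0,1.2],[8,0,2.2],[8,0,3.2],[8,0,4.2],[8,0,5.2],[8,0,6.2]],"dr":[[0,0,0],[0,0,0],[0,0,0],[0,0,0],[0,0,0],[0,0,0],[0,0,0],[0,0,0],[0,0,0],[0,0,0]]}'
python3 -m creep '{"delta_pos":[[0,0,1],[0,0,2],[0,0,3],[0,0,4],[0,0,5],[0,0,6],[0,0,6.7],[0,0,7],[0,0,7],[0,0,5.5]],"dr":[[0,0,0],[0,0,0],[0,0,0],[0,0,0],[0,0,0],[0,0,0],[0,0,0],[0,0,0],[0,0,0],[0,0,0]]}'
python3 sc.py sc3.png
```

```text
clock: 12.65
position: [0.4913, -0.0426, 0.0072]
ee_rot: [0.687, 0.166, 0.687, -0.166]
contact_force: [-1.6, -0.2, 0.1]
width: 0.0
clock: 13.65
position: [0.5416, -0.0681, 0.0072]
ee_rot: [0.689, 0.166, 0.686, -0.166]
contact_force: [0.4, 0.2, 0.1]
width: -0.0002
t13.7 TCP tray mm [-118.5   79.7] z 7.2 yaw rel tray -0.668 down [ 0.003 -0.001 -1.   ] F [0.4 0.2 0.1] w -0.0 q [-0.25  0.45  1.87 -0.    0.81 -1.35]
[403. 201.] 138 z 22.9 tray [ 21.4 -50.9] mean [ 21.3 -49.6] ext [37. 36.]
[381. 207.] 136 z 24.7 tray [14.6  3.9] mean [15.6  2.9] ext [35. 38.]
[365. 260.] 6012 z 583.7 tray [-250.2  151.8] mean [-251.6  155.7] ext [20. 56.]
[431. 288.] 152 z 36.1 tray [-201.   -72.3] mean [-200.5  -71.5] ext [31. 30.]
scene [253. 238.] 92 z 34.8 tray [-199.6   65.3] ext [17. 10.]
scene [283. 248.] 130 z 43.6 tray [-118.7   76.3] ext [19. 21.]
scene [287. 266.] 183 z 22.1 tray [-87.1  50.1] ext [41. 40.]
scene [207. 276.] 221 z 33.7 tray [-200.   -73.8] ext [32. 34.]
scene [313. 303.] 211 z 22.0 tray [15.9  2.6] ext [36. 40.]
scene [299. 324.] 220 z 21.7 tray [ 22.1 -52.4] ext [37. 36.]
```

View pics/sc3.png

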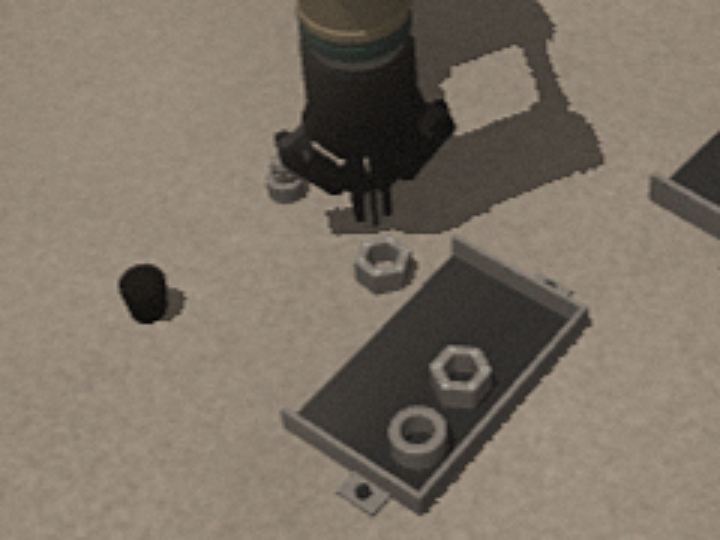

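The second nut is just in front of the mouth at (-87,50) mm, and the other two are still inside. The connector, at about (285,180), is partly hidden by the gripper but upright. Now I'll square up behind the nut for the last push.

```bash
python3 -m creep '{"delta_pos":[[-3,0,0],[-7,0,0],[-8,-2,0],[-8,-3.6,0.1],[-8,-3.6,0.1],[-8,-3.6,0.1],[-8,-3.6,0.1]],"dr":[[0,0,0],[-0.14,0,0],[-0.28,0,0],[-0.42,0,0],[-0.56,0,0],[-0.668,0,0],[-0.668,0,0]]}'
python3 sc.py
```

```text
clock: 14.45
position: [0.5241, -0.1001, 0.0872]
ee_rot: [0.704, -0.069, 0.704, 0.068]
contact_force: [-0.1, -0.3, -0.6]
width: -0.0003
t14.4 TCP tray mm [-141.7   51.7] z 87.2 yaw rel tray -0.0 down [ 0.001 -0.    -1.   ] F [-0.1 -0.3 -0.6] w -0.0 q [-0.32  0.34  1.81  0.    1.   -2.08]
scene [254. 237.] 128 z 34.5 tray [-198.2   70.6] ext [18. 17.]
scene [287. 266.] 179 z 21.8 tray [-88.2  49. ] ext [39. 38.]
scene [207. 276.] 213 z 33.6 tray [-200.2  -73.6] ext [32. 34.]
scene [313. 303.] 207 z 21.5 tray [15.4  1.8] ext [37. 40.]
scene [298. 324.] 219 z 21.4 tray [ 22.2 -52.6] ext [38. 38.]
```

```bash
python3 -m creep '{"delta_pos":[[4,-0.1,0],[7,-0.1,0],[8,-0.1,0],[8,-0.1,0],[8,-0.1,1.4],[8,-0.1,2.4],[8,-0.1,3.4],[8,-0.1,4.4],[8,-0.1,5.4],[8,-0.1,6.4]],"dr":[[0,0,0],[0,0,0],[0,0,0],[0,0,0],[0,0,0],[0,0,0],[0,0,0],[0,0,0],[0,0,0],[0,0,0]]}'
python3 -m creep '{"delta_pos":[[0,0,1],[0,0,2],[0,0,3],[0,0,4],[0,0,5],[0,0,5.9],[0,0,6.5],[0,0,6.7],[0,0,6.7],[0,0,5]],"dr":[[0,0,0],[0,0,0],[0,0,0],[0,0,0],[0,0,0],[0,0,0],[0,0,0],[0,0,0],[0,0,0],[0,0,0]]}'
python3 sc.py
python3 -m creep '{"delta_pos":[[0,0,-1],[-4,0,-2],[-8,0,-3],[-12,0,-5],[-16,2,-8],[-18,7,-12],[-18,12,-16],[-18,17,-20],[-18,20,-22],[-18,20,-22]],"dr":[[0,0,0],[0,0,0],[0,0,0],[0,0,0],[0,0,0],[0,0,0],[0,0,0],[0,0,0],[0,0,0],[0,0,0]]}'
python3 sc.py end.png; python3 s.py 1
```

```text
clock: 15.5
position: [0.5878, -0.0881, 0.0072]
ee_rot: [0.704, -0.069, 0.704, 0.069]
contact_force: [-1.0, 0.4, 1.0]
width: -0.0001
clock: 16.5
position: [0.6382, -0.0789, 0.0072]
ee_rot: [0.705, -0.069, 0.702, 0.068]
contact_force: [-0.1, -0.0, 0.1]
width: -0.0004
t16.5 TCP tray mm [-25.7  50.5] z 7.2 yaw rel tray 0.001 down [ 0.004 -0.001 -1.   ] F [-0.1 -0.   0.1] w -0.0 q [-0.23  0.56  1.65  0.    0.93 -2.  ]
scene [254. 237.] 126 z 35.0 tray [-197.7   69.9] ext [19. 18.]
scene [207. 276.] 216 z 34.0 tray [-199.9  -73.4] ext [34. 32.]
scene [311. 278.] 103 z 41.1 tray [-18.9  46.7] ext [ 6. 18.]
scene [318. 299.] 390 z 22.0 tray [17.3 18.7] ext [39. 77.]
scene [298. 324.] 216 z 21.9 tray [ 22.3 -52.8] ext [38. 38.]
clock: 17.55
position: [0.3782, 0.0764, 0.1871]
ee_rot: [0.704, -0.068, 0.704, 0.069]
contact_force: [0.1, 0.0, -0.2]
width: 0.0001
t17.6 TCP tray mm [-250.9  253. ] z 187.1 yaw rel tray 0.0 down [-0.     0.001 -1.   ] F [ 0.1  0.  -0.2] w 0.0 q [ 0.02  0.02  1.94  0.    1.18 -1.75]
[403. 200.] 141 z 24.5 tray [ 21.3 -50.4] mean [ 22.  -51.2] ext [38. 36.]
[375. 207.]
[... 226 characters left out ...]
54. 237.] 124 z 35.0 tray [-197.7   69.8] ext [19. 17.]
scene [207. 276.] 216 z 34.1 tray [-201.   -73.4] ext [32. 33.]
scene [318. 299.] 396 z 21.9 tray [16.8 17.6] ext [40. 75.]
scene [299. 324.] 216 z 21.9 tray [ 22.3 -52. ] ext [38. 37.]
t17.6 TCP tray mm [-251.9  253.8] z 187.1 yaw rel tray 0.003 down [-0.002  0.001 -1.   ] F [ 0.1  0.4 -0.5] w -0.0 q [ 0.02  0.02  1.94  0.    1.19 -1.75]
[403. 201.] 142 z 24.2 tray [ 21.9 -50.7] mean [ 22.3 -50.2] ext [36. 37.]
[375. 207.] 276 z 23.6 tray [16.9 19.7] mean [16.7 20.3] ext [39. 76.]
[431. 288.] 154 z 35.6 tray [-201.2  -71. ] mean [-201.8  -71. ] ext [31. 30.]
[371. 299.] 107 z 35.3 tray [-197.7   71. ] mean [-198.1   71.2] ext [17. 18.]
```

View pics/end.png

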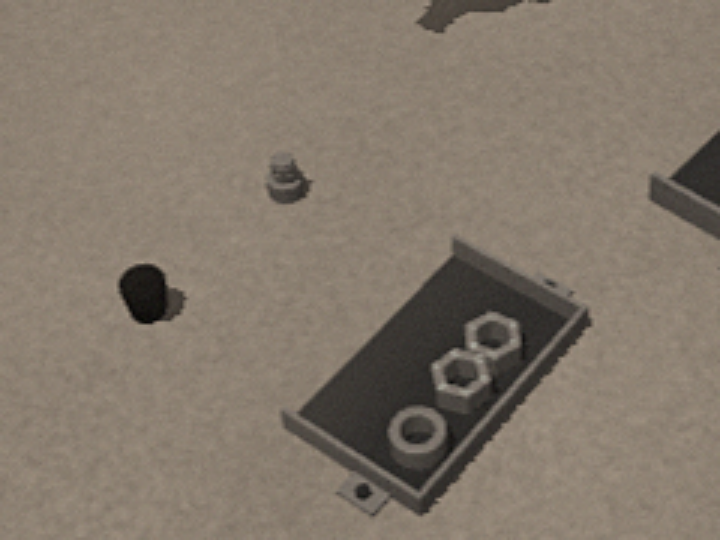

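The nuts at about (493,337) and (461,375) and the collar at (418,435) all lie flat inside the tray, and the connector and stopper are untouched. I'm handing the job in.

```bash
python3 -c "
from rig import manip
print(manip.sign_off())"
```

```text
the job is handed in; nothing more can be done
None
```

The two hex nuts and the collar are all in the tray, and I handed the job in at about 18 s of the 67 s allowed. I swept the middle nut straight in. I pushed the collar and the other nut diagonally to the mouth, then straight in.

**Last checks**, from the top and scene cameras, in the tray frame:

| Object | x (mm) | y (mm) | State |
|---|---|---|---|
| Collar | 22 | -52 | flat, top at about 22 mm |
| Nut pair | 17 | 18–20 (middle of pair) | flat, top at about 22 mm, side by side |
| Connector | -198 | 70 | within about 2 mm of its start |
| Stopper | -201 | -72 | within about 2 mm of its start |

- **Position of the nuts:** they stand so close together that the cameras saw them as one shape. Their individual centres, at about y = 0 and y = 38, are estimates from its length.
- **Camera agreement:** the two views agree to about 2 mm. The top camera reads heights about 2 mm too high.
- **Cylinder and bottle:** I didn't measure either again, but the arm never went near them.
- **Arm:** it was well clear of everything at the end. The wrist force stayed under about 2 N at every reading.

No check failed.

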